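Release the cedar ball with its treadle

ROBOT

A 6-joint arm with a two-finger parallel gripper is mounted at the origin on the work surface. World frame = base frame: x ahead of the robot, y to its left, z up, the work surface at z = 0. Lengths are in m, angles in rad, forces in N, time in s.
With the tool pointing down it reaches from about 0.225 to 0.875 m from the base axis. Payload 3.4 kg.
Tool frame: the origin (TCP) lies at the very end of the fingers, on their centre line; the grasp point (between the pads) lies 19 mm behind it; z points along the fingers, y is the line along which they close (so a half turn about z gives the same grasp; the last joint's range is limited). The gripper opens to 85 mm and grips with 20 to 120 N. Pads are 22 mm wide; open, the fingers measure 114 mm over their backs; the gripper's body (76 mm by 85 mm) begins 54 mm behind the grasp point. The pads swing forward as they close: fully open they stand 13 mm farther back than shut.
Start: joints at [0.993, 0.276, 1.505, -0, 1.361, -0.121], TCP at [0.254, 0.516, 0.231] pointing down, gripper open.
Joint ranges: [-2.89, 2.89], [-0.75, 2.08], [0.22, 2.7], [-1.18, 4.32], [0.11, 2.71], [-2.7, 2.7]. Speed limits (rad/s): [2.57, 2.57, 3.14, 3.14, 3.14, 3.14].

INTERFACE

Orientations are given as a unit quaternion [w, x, y, z].
In Python, from rig import readout, vision, manip gives the robot as it stands.
- The arm moves only by the shell command python3 -m handwheel 'ROWS' [FORCE]. ROWS is JSON, a list of rows, each a list of 3 entries, a list of its own where there are three numbers: the shift along the tool's x, y, z in mm, then the turn, a rotation vector about the tool's x, y, z in units of 6 degrees (1.0 is 6 degrees), then the closure, from -1 (fully open) to 1 (shut), so that 0 is half open. A call has 1 to 20 rows; each row shifts and turns the commanded pose from where the row before left it, along the tool's axes as they then stand; what a row does not reach is not made up. A row lasts 1/8 s, in which the tool goes at most 62.5 mm and 10.7 degrees, less where a joint would pass 70% of its speed; a pose out of reach is approached as far as the arm can. A call is refused whole if a number of a shift passes 62.5 or a number of a turn 1, either way. A call with a gripper value outside its range is refused whole. The fingers move at their own pace and stop on an object; FORCE is the grip in N (left out, the last holds). Time passes only in rows, so rows that do not move let the fingers close. It gives the time, the measured TCP pose, the force, the opening and the grip force at its end, in the units of the state.
- readout.get_state(): the state, without advancing time (a new reading comes with each control period).
- vision.get_image(name): name is "scene" or "top" or "wrist"; returns the picture (420x560x3 uint8, blue, green, red); there is no depth.
- vision.camera_params(name): a dict with "intrinsics" (3x3 intrinsics, pixels), "dist" ([k1, k2, p1, p2, k3] as OpenCV has them; the pictures are not rectified), "rvec" (rotation vector, rad) and "tvec" (3), from world to camera coordinates, as OpenCV has them; the wrist camera has in their place "hand_eye" (4x4, takes a point from camera to tool coordinates, whose origin is the TCP and whose axes are the flange's). Camera axes: x right, y down, z forward; pixel columns grow to the right and rows downward; lengths in m; the calibration is good to about 2 mm. A picture is of the moment at which its call begins: read the wrist's pose just before it. camera_params takes no time and is no camera call.
- manip.sign_off(): hands the job in; it is judged then, once.
The state is a dict: "clock": time; "qpos": joint angles; "qd": joint speeds; "effort": joint torques, N m; "position": TCP position; "ee_rot": TCP orientation; "contact_force": force on the tool from outside, world axes, zero at the start; "moment": the same for the moment, N m; "width": finger opening in m; "gripper_force": force on a finger pad.
Only numpy, scipy, OpenCV 4.12 (cv2) and the standard library are available. Lean on these libraries where they do the work, as an engineer would, in place of code of your own. Each camera call takes 0.05 s, during which the arm holds its last target. There are 200 camera calls.

TASK

Two identical moth-ball dispensers stand on the wardrobe shelf; one holds a cedar ball behind its stop tongue, the other is empty. Press the treadle of the loaded one down to its stop, keep it down until the ball has rolled along the chute to the low end, then let the treadle spring back up. Do not touch the ball and do not press the empty dispenser's treadle.

Things in the scene. Friction and masses are not known exactly. Their poses are not given: they have to be found in the camera images.
- dispenser: The loaded dispenser, fixed: white plastic chute 54 mm wide on a base 300 x 70 mm. Origin: centre of the base's underside, on the shelf; x runs from treadle to the chute's low end, z up. The open-topped chute slopes down 0.18 rad from a back wall (x=-0.07, 76 mm high) to an end wall (x=0.15, 50 mm high). Its empty twin stands 240 to 500 mm to one side (y), up to 140 mm nearer or farther.
- treadle_pad (a point): Centre of the top face of the loaded dispenser's treadle pad, a ribbed aluminium plate 55 (x) by 56 mm, 6 mm thick, in front of the chute; moves with the treadle. In the dispenser's frame: released at x=-0.135, 66 mm above the shelf, tilted 0.2 rad (end nearest the robot highest); at the stop level, at x=-0.14, 26 mm above the shelf.
- treadle (a joint): Angle of the loaded dispenser's treadle: 0 up, 0.2 rad at its stop. Hinged across the dispenser at x=0.06, 20 mm above the shelf. Springs back: about 3 N at the pad starts it, 8 N holds it at the stop. Its tongue, upright between the chute's rails at x=-0.02, sinks clear of the ball only in the last quarter of the travel; the ball then rolls to the end in about 0.7 s.
- cedar_ball: Plain wooden ball, 36 mm in diameter, about 14 g, loose; origin at its centre. It starts at x=-0.04 in the dispenser's frame, on the rails against the tongue, centre 69 mm above the shelf; released, it comes to rest against the end wall at about x=0.13.
- spare_treadle (a joint): Angle of the empty dispenser's treadle, 0 released, 0.2 rad at its stop; same size and spring as the loaded one. To be left alone.
Not all that is in view belongs to the job. What is meant by the cedar_ball is not yellow, and is the smaller of those in its own colour.

How it is judged:
On the way:
1. the loaded dispenser's treadle is pressed down to its stop (value of joint treadle above 0.17 rad), for 0.2 s.
At the end, for the whole second after the job is handed in: The cedar ball rests in the low end of the chute (its centre 100 to 150 mm beyond the dispenser's origin, within 20 mm of the chute's middle line, lower than 60 mm), and both treadles are up again (within 0.03 rad) (x of cedar_ball in the frame of dispenser between 0.1 and 0.15 m and y of cedar_ball in the frame of dispenser between -0.02 and 0.02 m and z of cedar_ball in the frame of dispenser below 0.06 m and linear speed of cedar_ball below 0.05 m/s and value of joint each of treadle, spare_treadle below 0.03 rad); the robot touches nothing.
It fails at once if the empty dispenser's treadle is pressed (more than 0.05 rad) (value of joint spare_treadle above 0.05 rad).
It fails at once if the robot touches the ball (contact force between any of the arm, the fingers and cedar_ball above 0.2 N).
It also fails if it takes over 27 s, if anything falls off the work surface, if the arm or the gripper's body presses on something with over 40 N, if the wrist force passes 120 N, or if a joint passes its speed limit or range.

## Working session

There is one attempt and no reset: what is moved stays moved. The work goes in short steps, Python scripts to look and compute and a shell command to move; the robot and the scene stay as the last step left them, time stands still between calls to the robot, and variables do not carry over. Pictures are saved under pics/ and viewed, at most 10 in all, crops included, and the job is handed in when it is done.

```bash
mkdir -p pics; ls
python3 - <<'E'
from rig import readout, vision
import cv2,numpy as np
for n in("scene","top"):
    cv2.imwrite(f"pics/{n}0.png",vision.get_image(n))
s=readout.get_state();print(s['clock'],s['position'],s['ee_rot'],s['width'])
E
```

```text
pics
0.1 [0.2533767  0.51562213 0.23050838] [-2.69561376e-04  2.26423648e-01  9.74028543e-01 -8.10335794e-04] 0.08561791092348027
```

View pics/scene0.png

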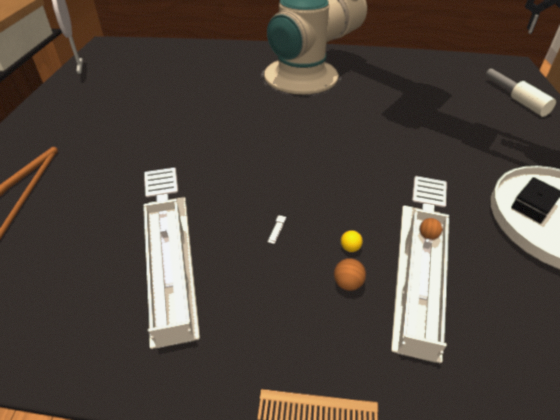

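View pics/top0.png

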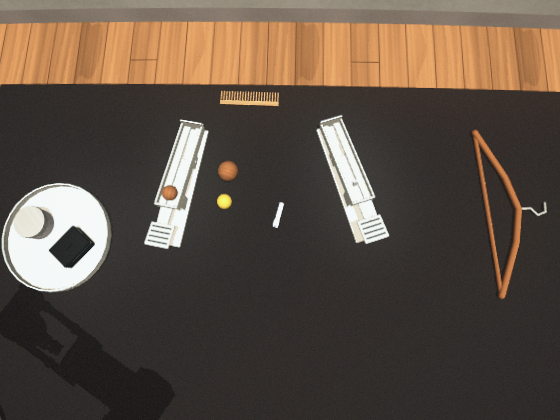

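Top view candidates: the small brown ball at (169,192), sitting in the left dispenser; a large brown ball at (228,171), loose; a yellow ball at (224,201), loose. The brown one in the chute is the smaller of its colour, so the loaded dispenser is the left one, with its pad near (159,235). The right twin, with its pad near (373,229), is empty. Next I'll measure and check a close crop.

```bash
cat > h.py <<'E'
import cv2,numpy as np
from rig import vision
def ray(n,uv):
    p=vision.camera_params(n);R=cv2.Rodrigues(np.array(p['rvec'],float))[0];t=np.array(p['tvec'],float).ravel()
    x=cv2.undistortPoints(np.array([[uv]],float),np.array(p['intrinsics']),np.array(p['dist'])).ravel()
    return -R.T@t, R.T@np.array([x[0],x[1],1])
def plane(n,uv,z):
    c,d=ray(n,uv);return c+d*(z-c[2])/d[2]
def blob(m,seed,box):
    x,y,w,h=box;q=np.zeros_like(m);q[y:y+h,x:x+w]=m[y:y+h,x:x+w]
    k,l,s,c=cv2.connectedComponentsWithStats(q)
    i=l[seed[1],seed[0]] or 1+np.argmax(s[1:,4]);return c[i],s[i]
E
python3 - <<'E'
from h import *
for n,bb,pb in(("top",(158,182,24,22),(140,220,36,30)),("scene",(418,216,26,26),(408,172,44,34))):
    im=cv2.imread(f"pics/{n}0.png");h=cv2.cvtColor(im,cv2.COLOR_BGR2HSV)
    m=cv2.inRange(h,(3,120,40),(18,255,255))
    c,s=blob(m,(bb[0]+bb[2]//2,bb[1]+bb[3]//2),bb);print(n,"ball",c,s,plane(n,c,.069))
    x,y,w,hh=pb
    cv2.imwrite(f"pics/{n}c.png",cv2.resize(im[y-60:y+60,max(0,x-30):x+60],None,fx=5,fy=5,interpolation=cv2.INTER_CUBIC))
cs=[cv2.imread(f"pics/{n}c.png") for n in("top","scene")]
cv2.imwrite("pics/crop.png",cv2.resize(np.hstack([c[:600,:400] for c in cs]),(800,600)))
E
```

```text
top ball [169.04819277 192.29518072] [162 186  15  14 166] [0.63853678 0.23892743 0.069     ]
scene ball [430.64672365 228.03418803] [420 218  22  21 351] [0.63779692 0.24095809 0.069     ]
```

View pics/crop.png

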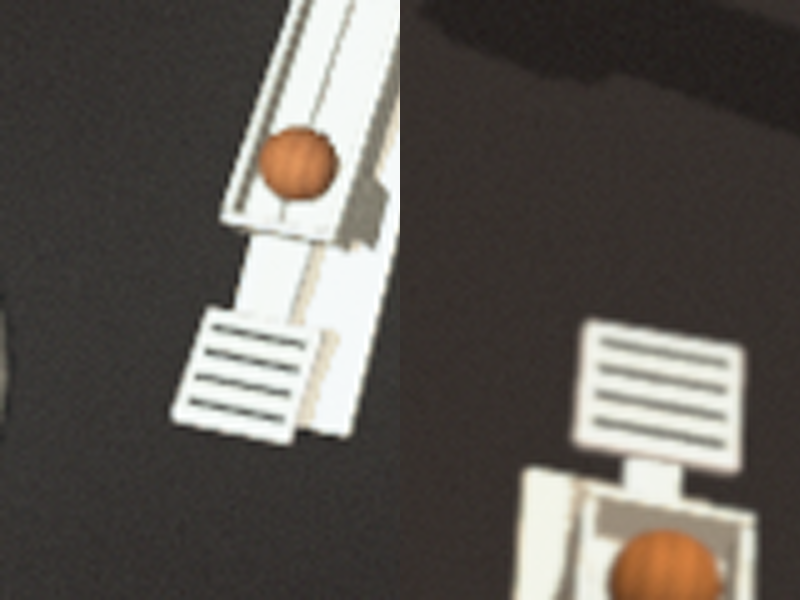

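The crop confirms the choice: a plain brown ball sits in the chute, with the pad centre at top pixel (160,235) and scene pixel (430.3,191.2).

Run:
```python
from h import *
from rig import readout
from scipy.spatial.transform import Rotation as Ro
a=plane("top",(160,235),.066);b=plane("scene",(430.3,191.2),.066);ball=np.array([.638,.240]);print(a,b)
p=(a+b)[:2]/2;u=(ball-p);print(np.linalg.norm(u));u/=np.linalg.norm(u);print("yaw",np.arctan2(u[1],u[0]))
s=readout.get_state();w=np.array(s['ee_rot']);R=Ro.from_quat(np.r_[w[1:],w[0]]).as_matrix();print(R.round(3))
for off,z in((0,.11),(-.01,.11),(-.02,.11)):
    t=np.r_[p+u*off,z];print(off,t,(R.T@(t-s['position'])*1000).round(1))
print("tool angle of dispenser x", np.degrees(np.arctan2(*(R.T@np.r_[u,0])[[1,0]])))
```

```text
[0.53997765 0.25285592 0.066     ] [0.54554805 0.25735899 0.066     ]
0.09642795114738281
yaw -0.15731902492769728
[[-0.897  0.441 -0.001]
 [ 0.441  0.897 -0.001]
 [ 0.    -0.002 -1.   ]]
0 [0.54276285 0.25510745 0.11      ] [-374.6 -106.   120.6]
-0.01 [0.53288634 0.25667416 0.11      ] [-365.1 -108.9  120.6]
-0.02 [0.52300983 0.25824087 0.11      ] [-355.5 -111.9  120.6]
tool angle of dispenser x 162.84052018386683
```

```bash
python3 -m handwheel '[[[-46,-13.5,6],[0,0,0],1],[[-46,-13.5,6],[0,0,0],1],[[-46,-13.5,6],[0,0,0],1],[[-46,-13.5,6],[0,0,0],1],[[-46,-13.5,6],[0,0,0],1],[[-46,-13.5,6],[0,0,0],1],[[-46,-13.5,6],[0,0,0],1],[[-43,-14,6],[0,0,0],1],[[0,0,0],[0,0,0],1],[[0,0,0],[0,0,0],1]]' 30
python3 - <<'E'
from h import *
cv2.imwrite("pics/w1.png",np.hstack([vision.get_image("wrist")]))
cv2.imwrite("pics/t1.png",vision.get_image("top"))
E
```

```text
clock: 1.35
position: [0.5327, 0.2578, 0.1829]
ee_rot: [-0.001, 0.227, 0.974, -0.0]
contact_force: [-0.7, 0.1, 0.0]
width: -0.0001
gripper_force: 0.0
```

View pics/w1.png

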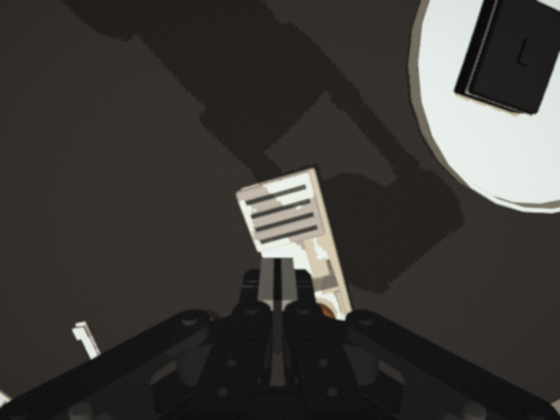

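The wrist view shows the loaded dispenser's pad centred near (283,212). The closed fingers hide only the start of the chute. I'll cast that pixel onto the pad plane.

Run:
```python
from h import *
from rig import readout
from scipy.spatial.transform import Rotation as Ro
s=readout.get_state();w=np.array(s['ee_rot']);R=Ro.from_quat(np.r_[w[1:],w[0]]).as_matrix()
p=vision.camera_params("wrist");H=np.array(p['hand_eye'])
def wp(uv,z):
    x=cv2.undistortPoints(np.array([[uv]],float),np.array(p['intrinsics']),np.array(p['dist'])).ravel()
    c=R@H[:3,3]+s['position'];d=R@H[:3,:3]@np.r_[x,1];return c+d*(z-c[2])/d[2]
for uv in((283,212),(237,195),(312,172),(325,232),(262,250)):print(uv,wp(uv,.066).round(4))
im=cv2.imread("pics/w1.png");cv2.imwrite("pics/w1c.png",cv2.resize(im[150:330,200:380],None,fx=3.3,fy=3.3,interpolation=cv2.INTER_CUBIC))
```

```text
(283, 212) [0.542  0.2591 0.066 ]
(237, 195) [0.5151 0.2342 0.066 ]
(312, 172) [0.5238 0.2913 0.066 ]
(325, 232) [0.5706 0.2809 0.066 ]
(262, 250) [0.5628 0.2309 0.066 ]
```

View pics/w1c.png

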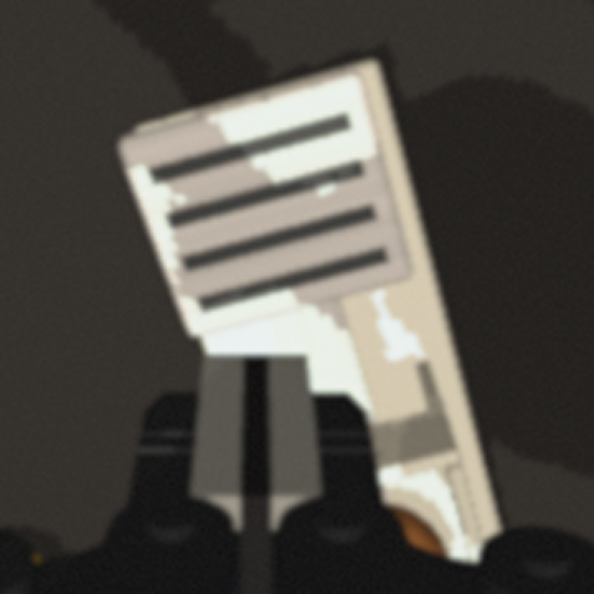

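The pad is at (0.542,0.258), and all three views agree. The TCP is 10 mm on the robot's side of its centre, which is where I want it, so I'll press straight down.

```bash
python3 -m handwheel '[[[0,0,35],[0,0,0],1],[[0,0,35],[0,0,0],1],[[0,0,30],[0,0,0],1],[[0,0,10],[0,0,0],1],[[0,0,10],[0,0,0],1],[[0,0,10],[0,0,0],1],[[0,0,10],[0,0,0],1],[[0,0,8],[0,0,0],1],[[0,0,5],[0,0,0],1],[[0,0,0],[0,0,0],1]]'
```

```text
clock: 2.7
position: [0.5326, 0.2584, 0.0307]
ee_rot: [-0.001, 0.227, 0.974, 0.001]
contact_force: [-4.5, 1.5, 7.2]
width: -0.0
gripper_force: 3.4
```

```bash
python3 -m handwheel '[[[0,0,2],[0,0,0],1],[[0,0,2],[0,0,0],1],[[0,0,1],[0,0,0],1],[[0,0,0],[0,0,0],1]]'
```

```text
clock: 3.2
position: [0.5325, 0.2584, 0.0261]
ee_rot: [-0.001, 0.227, 0.974, 0.001]
contact_force: [-5.1, 2.4, 7.6]
width: 0.0001
gripper_force: 3.8
```

```bash
python3 -m handwheel '[[[0,0,1],[0,0,0],1],[[0,0,1],[0,0,0],1],[[0,0,0],[0,0,0],1],[[0,0,0],[0,0,0],1],[[0,0,0],[0,0,0],1],[[0,0,0],[0,0,0],1],[[0,0,0],[0,0,0],1],[[0,0,0],[0,0,0],1],[[0,0,0],[0,0,0],1],[[0,0,0],[0,0,0],1]]'
python3 - <<'E'
from h import *
im=vision.get_image("scene");cv2.imwrite("pics/s2.png",im)
E
```

```text
clock: 4.45
position: [0.5325, 0.2585, 0.0255]
ee_rot: [-0.0, 0.227, 0.974, 0.001]
contact_force: [-6.5, 0.9, 14.8]
width: 0.0002
gripper_force: 7.6
```

View pics/s2.png

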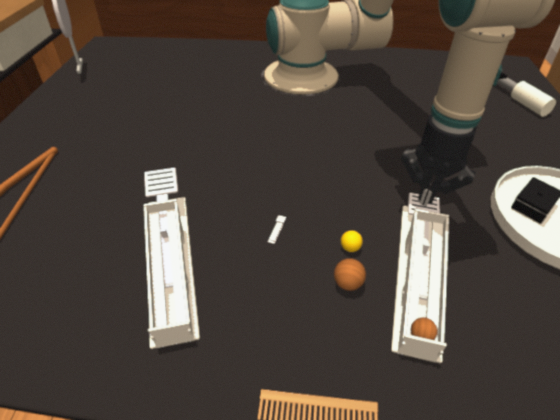

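The treadle is at its stop: the force climbed to 14.8 N and the TCP stopped at z=0.0255. The ball now lies at the low end, at (424,330). I'll release the treadle gently and back off.

```bash
python3 -m handwheel '[[[0,0,-7],[0,0,0],1],[[0,0,-9],[0,0,0],1],[[0,0,-10],[0,0,0],1],[[0,0,-10],[0,0,0],1],[[0,0,-10],[0,0,0],1],[[0,0,-15],[0,0,0],1],[[0,0,-35],[0,0,0],1],[[0,0,-45],[0,0,0],1],[[0,0,-45],[0,0,0],1],[[0,0,0],[0,0,0],1],[[0,0,0],[0,0,0],1],[[0,0,0],[0,0,0],1],[[0,0,0],[0,0,0],1]]'
python3 - <<'E'
from h import *
im=vision.get_image("scene");cv2.imwrite("pics/s3.png",im)
E
```

```text
clock: 6.12
position: [0.5326, 0.2575, 0.2079]
ee_rot: [-0.001, 0.226, 0.974, -0.001]
contact_force: [0.4, -0.1, 0.1]
width: 0.0001
gripper_force: 0.0
```

View pics/s3.png

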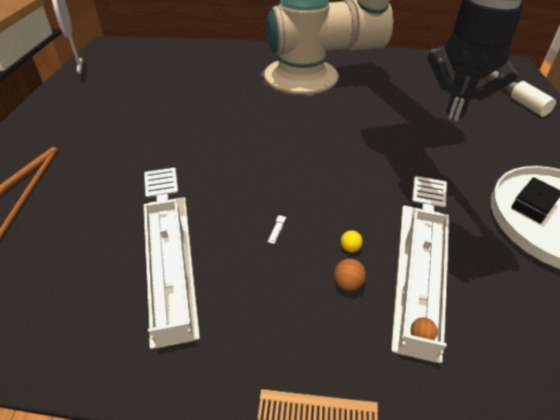

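The treadle is back up, with its pad at (430,191) as at the start. The ball rests at (424,330) and the arm is clear.

```bash
python3 -c "
from rig import manip
print(manip.sign_off())"
```

```text
the job is handed in; nothing more can be done
None
```

I pressed the loaded dispenser's treadle to its stop, the cedar ball rolled to the low end, the treadle sprang back up, and I handed the job in at about 6.2 s; the empty dispenser was not touched, and sign-off returned no verdict.

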